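# Park a dropper bottle in its spring bay

## Task

Park the full dropper bottle that stands in front of the small grey bay: push it low down so that it slides upright over the bench, in between the flared rails, until it gently presses in the sprung pad at the back, and leave it resting against that pad. Do not lift, tip or squeeze it (it would squirt) and do not ram the pad to the end of its spring. Then slide the keeper bolt fully across behind the bottle; leave the tape roll and the wash bottle alone.

Things in the scene. Friction and masses are not known exactly. Their poses are not given: they have to be found in the camera images.
- dropper_bottle: Soft white dropper bottle with a red cap that tapers to a tip, 0.08 to 0.13 kg, standing loose on the bench. Round body 25 mm across up to 38 mm height, then tapering, 73 mm high in all. Origin on its axis, on the underside; z up. It slides at about 0.4 to 1 N. Pushed only higher than about 15 mm above the bench it may topple; more than 12 N from the fingers squeezes it.
- bay: Small grey plastic bay fixed to the bench, no floor (the bottle stays on the bench). Origin on the bench below the keeper's line, mid lane; x runs into the bay, y left, z up. Two rails 20 mm high, 34 mm apart inside, from x = 46 to 87 mm; flared lips in front of them begin at x = 33 mm, 64 mm apart at their tips. Back wall 30 mm high at x = 79 mm; overall width 78 mm.
- bay_pad_zone (a point): Fixed point at bay x = 45 mm, y = 0, z = 12 mm. The black sprung pad (22 mm wide, 4 to 22 mm high) has its free face anywhere from 10 mm before to 10 mm beyond it: its block is set differently each time and is not measured, so find it by feel. It gives 4 mm at 1 N per mm, then stops hard; over 8 N of bottle on bay is ramming. Let go, it pushes the bottle back until friction holds.
- keeper (a joint): Keeper bolt that slides along the bay's +y at x = 0: 0 = drawn back, beside the lane; 0.050 m = fully across, at its hard end. It moves stiffly (about 1.5 N) and stays where it is left.
- keeper_post (a point): On the axis of the upright steel finger post on the bolt's leading end, 35 mm above the bench. Post 10 mm thick, from 8 to 40 mm high; drawn back at bay x = 0, y = -50 mm, fully across at y = 0. The 7 mm rod, at 14 mm height, runs from it to -y through a guide block (22 mm high, y = -62 to -82 mm). The parked bottle's nearest side is at least 10 mm beyond the post axis.
- tape: Bystander: roll of paper tape lying flat, 62 mm across, 19 mm high, origin under its middle.
- wash_bottle: Bystander: white wash bottle with a red bent spout, body 65 mm across, 190 mm high, origin on its underside, 14.5 mm off the body's axis.
There are look-alikes about, which are no part of the job. What is shaped like the dropper_bottle but brown or green is not meant.

How it is judged:
By the outcome, as a careful person would: the job done as asked, in the order asked, and still so for the second after the job is handed in, with the robot touching nothing.
It also fails if it takes over 72 s, if anything falls off the work surface, if the arm or the gripper's body presses on something with over 40 N, if the wrist force passes 120 N, or if a joint passes its speed limit or range.

## Robot

A 6-joint arm with a two-finger parallel gripper is mounted at the origin on the work surface; the furniture and walls round the work are solid. World frame = base frame: x ahead of the robot, y to its left, z up, the work surface at z = 0. Lengths are in m, angles in rad, forces in N, time in s.
With the tool pointing down it reaches from about 0.25 to 0.725 m from the base axis. Payload 4 kg.
Tool frame: the origin (TCP) lies midway between the tips of the shut fingers; the grasp point (between the pads) lies 19 mm behind it; z points along the fingers, y is the line along which they close (so a half turn about z gives the same grasp; the last joint's range is limited). The gripper opens to 85 mm and grips with 20 to 120 N. Pads are 22 mm wide; open, the fingers measure 114 mm over their backs; the gripper's body (76 mm by 85 mm) begins 54 mm behind the grasp point. The pads swing forward as they close: fully open they stand 13 mm farther back than shut.
Start: joints at [1.208, 0.241, 0.005, 1.335, 0, 1.571], TCP at [0.177, 0.467, 0.231] pointing down, gripper open.
Joint ranges: [-2.72, 2.72], [-1.05, 1.87], [-1.09, 1.28], [-1.99, 2.15], [-1.42, 1.44], [-3.14, 3.14]. Speed limits (rad/s): [2.79, 2.79, 3.14, 3.14, 3.14, 3.14].

## Interface

Orientations are given as a unit quaternion [x, y, z, w].
In Python, from workcell import monitor, vision, job gives the robot as it stands.
- The arm moves only by the tool move_arm, never from a script. Its argument "moves" is a list that holds one entry, the list of rows, each a list of 5 numbers: the shift along the world's x, y, z in m, then the turn about the world's z in degrees, then the opening in per cent of the stroke, from 0 (shut) to 100 (fully open). In form: [[[x, y, z, turn, gripper], ...]]. A call has 1 to 5 rows; each row is the pose to reach, as a shift and turn from the pose commanded when the call began; what a row does not reach only later rows make up. A row lasts 1/8 s, in which the tool goes at most 62.5 mm and 10.7 degrees, less where a joint would pass 70% of its speed; a pose out of reach is approached as far as the arm can. A call with a gripper value outside its range is refused whole. The fingers move at their own pace and stop on an object; the grip force is fixed at half the most. Time passes only in rows, so rows that repeat a pose let the fingers close. It gives the time, the measured TCP pose, the force, the opening and the grip force at its end, in the units of the state.
- monitor.get_obs(): the state, without advancing time (a new reading comes with each control period).
- vision.camera(name): name is "scene" or "top" or "wrist"; returns a dict with "color" (480x640x3 uint8, red, green, blue), "camera_matrix" (3x3 intrinsics, pixels), "eye" and "attitude" of the camera in the world; the wrist camera has in their place "hand_eye" (4x4, takes a point from camera to tool coordinates, whose origin is the TCP and whose axes are the flange's). Camera axes: x right, y up, looking along -z (the intrinsics and any distortion apply to the point x, -y, -z); pixel columns grow to the right and rows downward; lengths in m; the calibration is good to about 2 mm. A picture is of the moment at which its call begins: read the wrist's pose just before it. There is no depth.
- job.job_done(): hands the job in; it is judged then, once.
The state is a dict: "clock": time; "joint_pos": joint angles; "joint_vel": joint speeds; "tau": joint torques, N m; "eef_pos": TCP position; "tool_rot": TCP orientation; "ft_force": force on the tool from outside, world axes, zero at the start; "ft_torque": the same for the moment, N m; "grip_width": finger opening in m; "grasp_force": force on a finger pad.
Only numpy, scipy, OpenCV 4.12 (cv2) and the standard library are available. Lean on these libraries where they do the work, as an engineer would, in place of code of your own. Each camera call takes 0.05 s, during which the arm holds its last target. There are 200 camera calls.

## Working session

There is one attempt and no reset: what is moved stays moved. The work goes in short steps, Python scripts to look and compute and a tool call to move; the robot and the scene stay as the last step left them, time stands still between calls to the robot, and variables do not carry over. Pictures are saved under pics/ and viewed, at most 10 in all, crops included, and the job is handed in when it is done.

Besides the shell and the picture viewer there is one more tool, called after "Request:" as name(argument=value, ...), one argument or row to a line, values as JSON. move_arm: Moves the arm, as the interface text tells. Its arguments: {"type":"object","properties":{"moves":{"type":"array","items":{"type":"array","items":{"type":"array","items":{"type":"number"}}}}},"required":["moves"]}

```bash
ls; mkdir -p pics; cat > h.py <<'E'
import cv2,numpy as np,json
from workcell import monitor,vision,job
def shot(n,f):
    c=vision.camera(n); cv2.imwrite(f'pics/{f}.png',c['color'][:,:,::-1]); 
    np.save(f'pics/{f}.npy',c,allow_pickle=True); return c
E
python3 - <<'E'
from h import *
for n in('scene','top'):
    c=shot(n,n+'0'); print({k:np.round(np.array(v),4).tolist() for k,v in c.items() if k!='color'})
o=monitor.get_obs(); print(o)
E
```

```text
pics
{'camera_matrix': [[555.9358, 0.0, 312.8498], [0.0, 555.9358, 239.061], [0.0, 0.0, 1.0]], 'eye': [-0.1805, 0.5069, 0.5181], 'attitude': [-0.2474, 0.4108, 0.7441, -0.4651]}
{'camera_matrix': [[546.5389, 0.0, 314.7631], [0.0, 546.5389, 235.5357], [0.0, 0.0, 1.0]], 'eye': [0.256, 0.1957, 1.0392], 'attitude': [-0.0829, 0.0928, 0.744, -0.6565]}
{'clock': 0.1, 'joint_pos': array([1.20800061e+00, 2.41322562e-01, 3.73209677e-03, 1.33539597e+00,
       3.38214824e-06, 1.57082925e+00]), 'joint_vel': array([-2.86196321e-04, -8.47607233e-04,  1.80652404e-03,  1.38627094e-03,
        5.27866201e-05, -2.12547372e-04]), 'tau': array([-7.74006958e-05, -3.74031401e+01,  2.55792743e+01, -1.64868627e-01,
       -2.45253919e-03, -1.61090924e-03]), 'eef_pos': array([0.1771928 , 0.46679352, 0.23046128]), 'tool_rot': array([ 1.80420756e-01,  9.83588914e-01, -1.07678746e-03, -1.99198894e-04]), 'ft_force': array([0.03231081, 0.21827794, 0.0833142 ]), 'ft_torque': array([-0.07470526,  0.04035764,  0.01428353]), 'grasp_force': 0.2321926283184439, 'grip_width': 0.0854064660431007}
```

View pics/scene0.png

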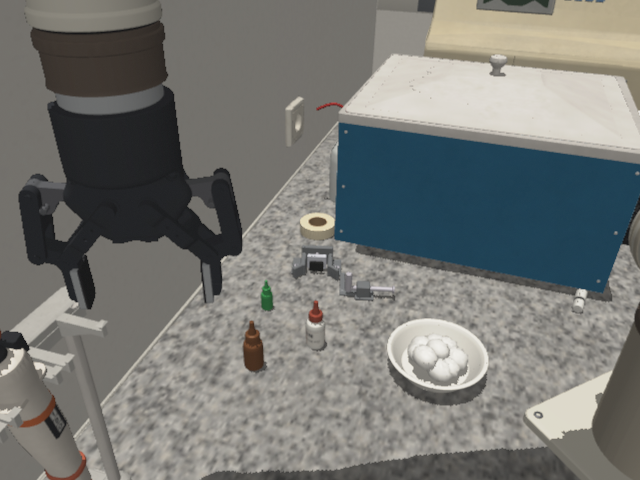

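View pics/top0.png

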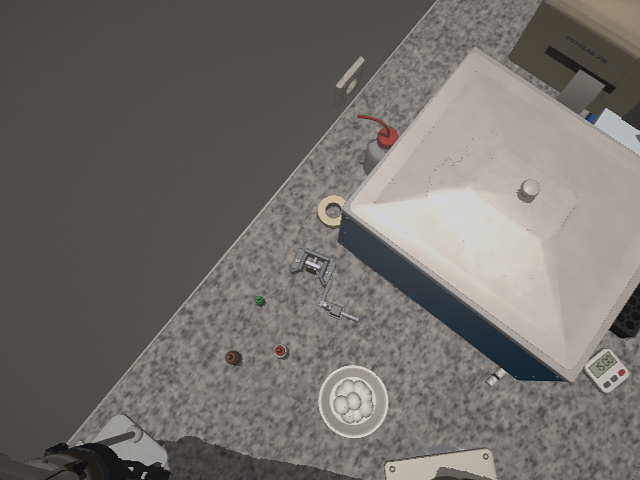

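Candidates: the white bottle with red cap is at scene (316,325) / top (281,351). The brown one is at scene (253,347) / top (233,357), and the green one at scene (267,297) / top (260,300). The description means the white one. The bay is at scene (316,263) / top (314,264), with its keeper at scene (365,290) / top (338,308). I'll check that in a close crop.

```bash
python3 - <<'E'
import cv2,numpy as np
a=cv2.imread('pics/top0.png')[235:365,225:365]; b=cv2.imread('pics/scene0.png')[235:365,240:400]
a=cv2.resize(a,None,fx=4,fy=4,interpolation=2)[:, :]; b=cv2.resize(b,None,fx=2,fy=4,interpolation=2)
b=cv2.resize(cv2.imread('pics/scene0.png')[240:352,290:350],None,fx=4,fy=4,interpolation=2)
o=np.zeros((520,800,3),np.uint8);o[:,:560]=a;o[:448,560:]=b;cv2.imwrite('pics/crop1.png',o)
E
```

```text
(no output)
```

View pics/crop1.png

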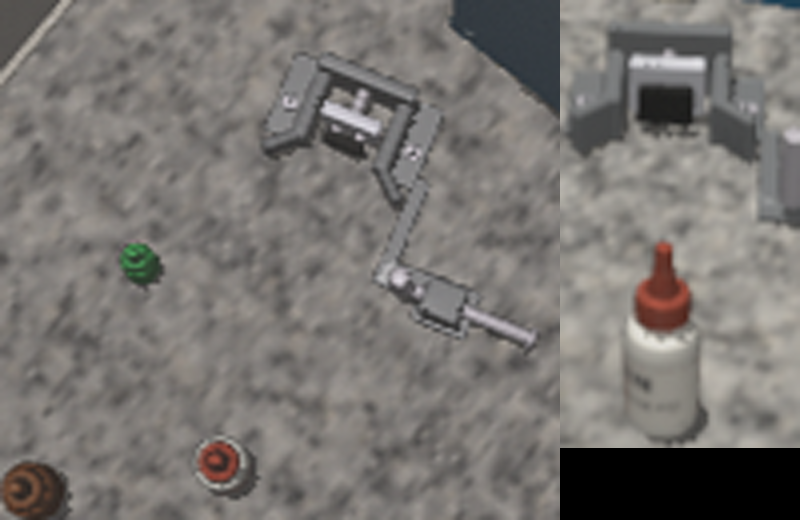

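The crop shows the white bottle with its red cap at top px (281,351). The lip tips are near (291.5,272.5) and (324.5,285), the back wall's outer corners near (305.5,249.5) and (329,259.5), the post top at (325.3,305.3) and the rod end at (358.5,320.5).

```bash
cat >> h.py <<'E'
from scipy.spatial.transform import Rotation as R
def ray(c,uv):
    uv=np.atleast_2d(np.float64(uv));K=c['camera_matrix']
    d=np.c_[(uv[:,0]-K[0,2])/K[0,0],-(uv[:,1]-K[1,2])/K[1,1],-np.ones(len(uv))]
    return np.array(c['eye']),R.from_quat(c['attitude']).apply(d)
def onz(c,uv,z):
    e,d=ray(c,uv);return e+d*((z-e[2])/d[:,2])[:,None]
def tri(c1,u1,c2,u2):
    A=np.zeros((3,3));b=np.zeros(3)
    for c,u in((c1,u1),(c2,u2)):
        e,d=ray(c,u);d=d[0]/np.linalg.norm(d);P=np.eye(3)-np.outer(d,d);A+=P;b+=P@e
    return np.linalg.solve(A,b)
E
python3 - <<'E'
from h import *
L=lambda f:np.load(f'pics/{f}.npy',allow_pickle=True).item()
t,s=L('top0'),L('scene0')
np.set_printoptions(precision=4,suppress=True)
cr=lambda *p:np.array(p,float)/4+[225,235]-0.4
def red(c,x0,y0,x1,y1):
    i=c['color'][y0:y1,x0:x1].astype(int);m=(i[...,0]>90)&(i[...,0]>1.8*i[...,1]);y,x=np.nonzero(m);return x.mean()+x0,y.mean()+y0,x.min()+x0,x.max()+x0,y.min()+y0,y.max()+y0
a=red(t,265,335,300,370);b=red(s,295,290,340,325);print(a,b)
print('cap tri',tri(t,a[:2],s,b[:2]))
print('bottle top38',onz(t,cr((224,464)),.038),'tip',onz(t,cr((222,464)),.073), 'scene base',onz(s,[[307,343],[324,343],[315.6,349.5]],0),'tip s',onz(s,[[316,301]],.073))
print('lips',onz(t,cr((267,153),(397,201)),.02)); print('wall',onz(t,cr((322,57),(417,97)),.03))
print('post',onz(t,cr((401,279)),.04),'rodend',onz(t,cr((535,342)),.014))
print('feet screw',onz(t,cr((291,101),(413,152)),.01))
print('others',onz(t,cr((139,262),(35,489)),.05), 'tape',onz(t,[[332,211]],.019),'bath corner',onz(t,[[340,244]],0))
E
```

```text
(np.float64(279.6578947368421), np.float64(350.1578947368421), np.int64(276), np.int64(283), np.int64(346), np.int64(354)) (np.float64(315.1456953642384), np.float64(313.3841059602649), np.int64(309), np.int64(321), np.int64(301), np.int64(321))
cap tri [0.306  0.254  0.0532]
bottle top38 [[0.3054 0.2528 0.038 ]] tip [[0.3038 0.2516 0.073 ]] scene base [[0.3125 0.2626 0.    ]
 [0.3026 0.2421 0.    ]
 [0.2965 0.2577 0.    ]] tip s [[0.3065 0.2535 0.073 ]]
lips [[0.447  0.2179 0.02  ]
 [0.4166 0.1599 0.02  ]]
wall [[0.4877 0.1866 0.03  ]
 [0.4629 0.1445 0.03  ]]
post [[0.3776 0.1634 0.04  ]] rodend [[0.3439 0.1044 0.014 ]]
feet screw [[0.4726 0.2038 0.01  ]
 [0.4407 0.1489 0.01  ]]
others [[0.3988 0.2805 0.05  ]
 [0.3045 0.3362 0.05  ]] tape [[0.5588 0.1254 0.019 ]] bath corner [[0.4957 0.1175 0.    ]]
```

The bay origin is about (0.403, 0.206) with yaw about -30°. In bay coordinates the bottle is at about (-108, -7) mm. I'll push with the fingers as a narrow cradle (about 15 mm gap, closing line along bay y).

Request:
move_arm(
  moves=[
    [[0.02,-0.04,-0.02,-2,18],[0.04,-0.09,-0.04,-4,18],[0.06,-0.14,-0.07,-7,18],[0.08,-0.18,-0.09,-9,18],[0.092,-0.193,-0.1,-9,18]],
  ],
)

```text
clock: 0.72
eef_pos: [0.2688, 0.2713, 0.1298]
tool_rot: [0.258, 0.966, -0.002, -0.001]
ft_force: [0.8, 1.2, 0.0]
grip_width: 0.0153
grasp_force: 0.0
```

```bash
python3 - <<'E'
from h import *
np.set_printoptions(precision=4,suppress=True)
o=monitor.get_obs();print(o['clock'],o['eef_pos'],o['tool_rot'],o['grip_width'],o['ft_force'])
c=vision.camera('wrist');cv2.imwrite('pics/w1.png',c['color'][:,:,::-1]);c['obs']=o;np.save('pics/w1.npy',c,allow_pickle=True);print(c['camera_matrix'],c['hand_eye'])
E
```

```text
0.725 [0.2688 0.2713 0.1298] [ 0.2583  0.9661 -0.0016 -0.0007] 0.015302309624665257 [0.8026 1.2022 0.0285]
[[388.0943   0.     321.7815]
 [  0.     388.0943 231.505 ]
 [  0.       0.       1.    ]] [[ 0.0006  0.959   0.2836  0.0719]
 [ 1.     -0.0006 -0.0001 -0.0015]
 [ 0.0001  0.2836 -0.959  -0.1428]
 [ 0.      0.      0.      1.    ]]
```

View pics/w1.png

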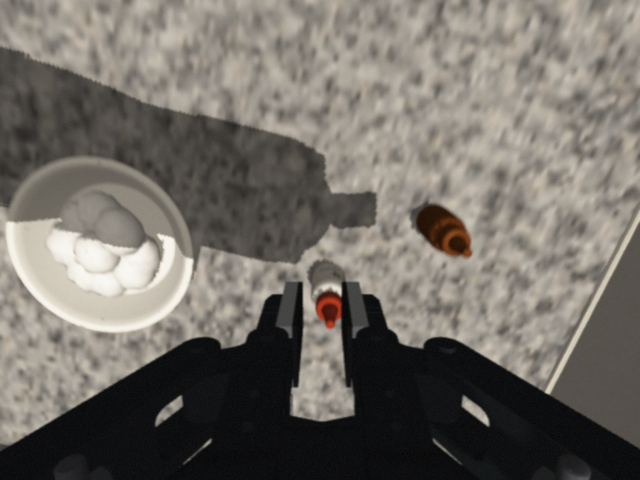

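The wrist view shows the bottle just beyond and between the fingers: body top about (326,270), cap tip (330,325). The brown bottle is at (440,230) on the right and the bowl at (100,245) on the left. I'll refine the bottle position and check the bowl clearance.

```bash
python3 - <<'E'
from h import *
np.set_printoptions(precision=4,suppress=True)
c=np.load('pics/w1.npy',allow_pickle=True).item();o=c['obs'];H=np.array(c['hand_eye'])
Rt=R.from_quat(o['tool_rot'])
c['eye']=Rt.apply(H[:3,3])+o['eef_pos'];c['attitude']=(Rt*R.from_matrix(H[:3,:3])).as_quat()
i=c['color'].astype(int);m=(i[...,0]>110)&(i[...,0]>2.5*i[...,1])&(i[...,1]<60);m[:, :300]=0;m[:,360:]=0
y,x=np.nonzero(m);print(x.mean(),y.mean(),y.min(),y.max())
O=np.array([.403,.206]);
def bay(p):
    d=np.atleast_2d(p)[:,:2]-O;return np.c_[d@[.8675,-.4975],d@[.4975,.8675]]*1000
P=np.vstack([onz(c,[[330,327]],.073),onz(c,[[x.mean(),y.mean()]],.055),onz(c,[[326,261]],0),onz(c,[[329,293]],.038)])
print(P,bay(P))
t=np.load('pics/top0.npy',allow_pickle=True).item()
print('bowl',bay(onz(t,[[353,400],[320,400],[386,400]],.04)),'eef',bay(o['eef_pos']))
print('wrist bowl', bay(onz(c,[[190,262],[8,230]],.05)))
E
```

```text
329.06315789473683 307.5578947368421 297 326
[[0.309  0.2518 0.073 ]
 [0.3062 0.2531 0.055 ]
 [0.2968 0.2567 0.    ]
 [0.3048 0.2541 0.038 ]] [[-104.289    -7.0243]
 [-107.354    -7.3177]
 [-117.3014   -8.8563]
 [-109.1504   -7.1203]]
bowl [[-136.6901 -159.0738]
 [-159.0013 -105.7306]
 [-114.3829 -212.4076]] eef [[-148.9364  -10.0862]]
wrist bowl [[-135.6117  -92.642 ]
 [-156.0673 -199.8758]]
```

Request:
move_arm(
  moves=[
    [[0,0,-0.04,0,18],[0,0,-0.08,0,18],[0,0,-0.11,0,18],[0,0,-0.122,0,18],[0,0,-0.123,0,18]],
  ],
)

```text
clock: 1.4
eef_pos: [0.2691, 0.2745, 0.0081]
tool_rot: [0.257, 0.966, -0.001, -0.0]
ft_force: [-0.1, 1.5, -0.3]
grip_width: 0.0151
grasp_force: 0.0
```

Request:
move_arm(
  moves=[
    [[0.0071,-0.0036,0,0,18],[0.0143,-0.0073,0,0,18],[0.0196,-0.01,0,0,18],[0.025,-0.0127,0,0,18],[0.0303,-0.0154,0,0,18]],
  ],
)

```text
clock: 2.02
eef_pos: [0.3001, 0.259, 0.0085]
tool_rot: [0.257, 0.966, 0.0, -0.0]
ft_force: [-1.2, 0.8, 0.7]
grip_width: 0.0152
grasp_force: 0.9
```

```bash
cat >> h.py <<'E'
O=np.array([.403,.206])
def bay(p):
    d=np.atleast_2d(p)[:,:2]-O;return np.c_[d@[.8675,-.4975],d@[.4975,.8675]]*1000
def wshot(f):
    o=monitor.get_obs();c=vision.camera('wrist');H=np.array(c['hand_eye']);Rt=R.from_quat(o['tool_rot'])
    c['eye']=Rt.apply(H[:3,3])+o['eef_pos'];c['attitude']=(Rt*R.from_matrix(H[:3,:3])).as_quat()
    cv2.imwrite(f'pics/{f}.png',c['color'][:,:,::-1]);return o,c
def state(f):
    np.set_printoptions(precision=4,suppress=True)
    o=monitor.get_obs();f3=o['ft_force'];print('eef bay',bay(o['eef_pos']),o['eef_pos'][2],'F bay',f3[:2]@[.8675,-.4975],f3[:2]@[.4975,.8675],f3[2],o['clock'])
    r=[]
    for n in('top','scene'):
        c=shot(n,f+n);h=cv2.cvtColor(c['color'],cv2.COLOR_RGB2HSV);i=c['color'].astype(int)
        m=((i[...,0]>80)&(i[...,0]>2.2*i[...,1])).astype(np.uint8)
        if n=='top': m[:230]=0;m[:,:240]=0;m[:,400:]=0
        else: m[:225]=0;m[:,:255]=0;m[:,380:]=0;m[345:]=0
        y,x=np.nonzero(m)
        if len(x)==0: print(n,'none');return
        print(n,len(x),x.mean(),y.mean(),x.min(),x.max(),y.min(),y.max());r.append((c,(x.mean(),y.mean())))
        if n=='scene': p=onz(c,[[x.mean(),y.mean()]],.055);print('scene cap@55',bay(p))
        else: print('top cap@55',bay(onz(c,[[x.mean(),y.mean()]],.055)))
    p=tri(*r[0],*r[1]);print('tri',p,bay(p))
E
python3 -c "
from h import *
state('a')
wshot('w2')"
```

```text
eef bay [[-115.6563   -5.2426]] 0.008478120909927726 F bay -1.399726435982307 0.11140136690664115 0.7265880854749329 2.025
top none
```

View pics/w2.png

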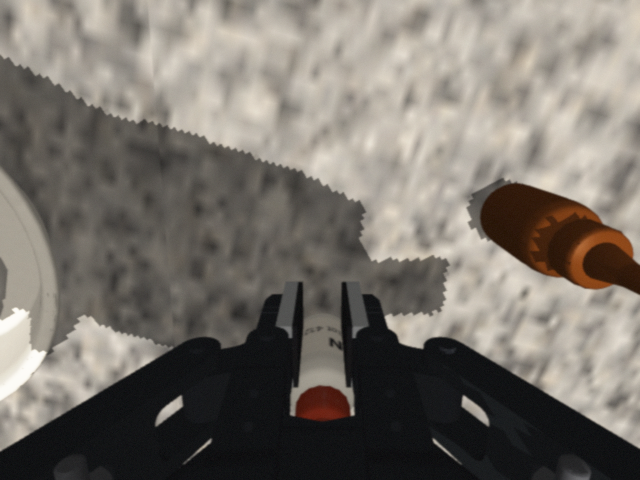

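The bottle is nested between the finger edges and stays upright (cap at (323,403)). I'll keep pushing.

Request:
move_arm(
  moves=[
    [[0.0071,-0.0036,-0.0005,0,18],[0.0143,-0.0073,-0.001,0,18],[0.0214,-0.0109,-0.001,0,18],[0.0286,-0.0146,-0.001,0,18],[0.0357,-0.0182,-0.001,0,18]],
  ],
)

```text
clock: 2.75
eef_pos: [0.336, 0.2405, 0.0073]
tool_rot: [0.257, 0.966, -0.0, -0.0]
ft_force: [-0.5, 0.4, 0.4]
grip_width: 0.0156
grasp_force: 0.6
```

Request:
move_arm(
  moves=[
    [[0.0071,-0.0036,0,0,18],[0.0143,-0.0073,0,0,18],[0.0214,-0.0109,0,0,18],[0.0286,-0.0146,0,0,18],[0.0357,-0.0182,0,0,18]],
  ],
)

```text
clock: 3.38
eef_pos: [0.3716, 0.2224, 0.0073]
tool_rot: [0.257, 0.966, -0.0, -0.0]
ft_force: [-0.5, 1.3, 0.7]
grip_width: 0.0152
grasp_force: 0.5
```

```bash
sed -i "s/print(n,'none');return/print(n,'none');continue/; s/^    p=tri(\*r/    if len(r)<2: return\n&/" h.py
python3 -c "
from h import *
state('b')"
```

```text
eef bay [[-35.3864  -1.4184]] 0.007278835849021965 F bay -1.095667680356548 0.9059036428662595 0.7139279953259632 3.375
top none
scene none
```

View pics/bscene.png

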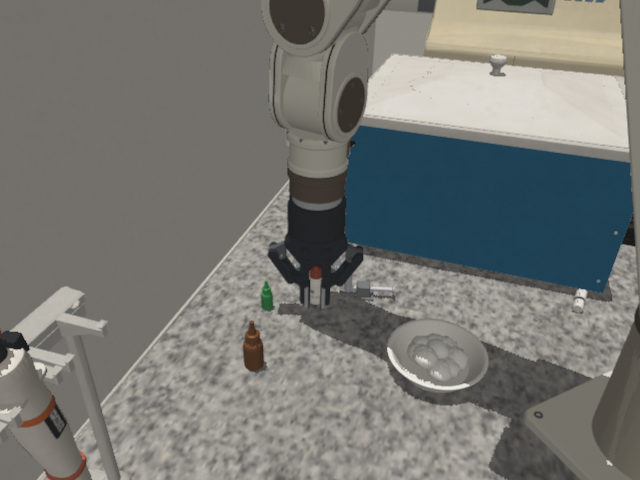

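The bottle is upright in the cradle (cap at scene (316,272)), about 15 mm short of the keeper's line. I'll advance further, then feel for the pad in small steps.

Request:
move_arm(
  moves=[
    [[0.0045,-0.0023,0,0,18],[0.009,-0.0046,0,0,18],[0.0135,-0.007,0,0,18],[0.0178,-0.0092,0,0,18],[0.0213,-0.011,0,0,18]],
  ],
)

```text
clock: 4.1
eef_pos: [0.3928, 0.2115, 0.0073]
tool_rot: [0.257, 0.966, 0.0, 0.0]
ft_force: [-0.3, 0.9, -0.2]
grip_width: 0.0153
grasp_force: 0.4
```

```bash
cat >> h.py <<'E'
def feel(n=10):
    F=[]
    for _ in range(n):
        o=monitor.get_obs();f=o['ft_force'];F.append([f[:2]@[.8675,-.4975],f[:2]@[.4975,.8675],f[2]]);vision.camera('wrist')
    print('F',np.mean(F,0).round(2),'sd',np.std(F,0).round(2),'eef',bay(o['eef_pos']).round(2),round(o['eef_pos'][2],4),o['clock'])
E
python3 -c "
from h import *
feel(8)"
```

```text
F [-0.01  0.09 -0.08] sd [0.4  0.51 0.44] eef [[-11.95  -0.32]] 0.0073 4.45
```

Request:
move_arm(
  moves=[
    [[0.0018,-0.0009,0,0,18],[0.0035,-0.0019,0,0,18],[0.0053,-0.0028,0,0,18],[0.007,-0.0038,0,0,18],[0.0088,-0.0047,0,0,18]],
  ],
)

```text
clock: 5.12
eef_pos: [0.4013, 0.2069, 0.0073]
tool_rot: [0.257, 0.966, -0.0, -0.0]
ft_force: [-1.1, 1.9, 0.7]
grip_width: 0.0152
grasp_force: 0.4
```

```bash
python3 -c "
from h import *
feel(8)
wshot('w3')"
```

```text
F [-0.36  0.19  0.02] sd [0.77 0.47 0.33] eef [[-1.86 -0.01]] 0.0073 5.475
```

Request:
move_arm(
  moves=[
    [[0.0009,-0.0005,0,0,18],[0.0017,-0.001,0,0,18],[0.0022,-0.00125,0,0,18],[0.0022,-0.00125,0,0,18]],
  ],
)

```text
clock: 6.08
eef_pos: [0.4034, 0.2057, 0.0073]
tool_rot: [0.257, 0.966, -0.0, -0.0]
ft_force: [-0.8, 1.9, 0.5]
grip_width: 0.0154
grasp_force: 0.3
```

```bash
python3 -c "
from h import *
feel(8)"
```

```text
F [-0.76  0.51 -0.14] sd [0.7  0.8  0.57] eef [[ 0.54 -0.05]] 0.0073 6.425
```

Request:
move_arm(
  moves=[
    [[0.0009,-0.0005,0,0,18],[0.0017,-0.001,0,0,18],[0.0017,-0.001,0,0,18]],
  ],
)

```text
clock: 6.85
eef_pos: [0.4053, 0.2046, 0.0073]
tool_rot: [0.257, 0.966, -0.0, 0.0]
ft_force: [0.2, 1.1, 0.6]
grip_width: 0.0155
grasp_force: 0.3
```

```bash
python3 -c "
from h import *
feel(10)"
```

```text
F [-0.66  0.39 -0.19] sd [0.36 0.42 0.58] eef [[ 2.56 -0.02]] 0.0073 7.3
```

Request:
move_arm(
  moves=[
    [[0.0009,-0.0005,0,0,18],[0.0017,-0.001,0,0,18],[0.0017,-0.001,0,0,18]],
  ],
)

```text
clock: 7.72
eef_pos: [0.4069, 0.2037, 0.0073]
tool_rot: [0.257, 0.966, -0.0, 0.0]
ft_force: [-0.7, 0.4, 0.1]
grip_width: 0.0151
grasp_force: 0.3
```

```bash
python3 -c "
from h import *
feel(10)"
```

```text
F [-0.75  0.12  0.02] sd [0.34 0.49 0.43] eef [[ 4.52 -0.1 ]] 0.0073 8.175
```

Request:
move_arm(
  moves=[
    [[0.0009,-0.0005,0,0,18],[0.0018,-0.001,0,0,18],[0.0018,-0.001,0,0,18]],
  ],
)

```text
clock: 8.6
eef_pos: [0.4087, 0.2026, 0.0073]
tool_rot: [0.257, 0.966, -0.0, 0.0]
ft_force: [-0.2, 1.1, 2.3]
grip_width: 0.0156
grasp_force: 0.3
```

```bash
python3 -c "
from h import *
feel(10)"
```

```text
F [-0.31  0.31  0.25] sd [0.25 0.29 0.83] eef [[ 6.59 -0.08]] 0.0073 9.05
```

Request:
move_arm(
  moves=[
    [[0.0009,-0.0005,0,0,18],[0.0018,-0.001,0,0,18],[0.0018,-0.001,0,0,18]],
  ],
)

```text
clock: 9.48
eef_pos: [0.4105, 0.2017, 0.0073]
tool_rot: [0.257, 0.966, -0.0, -0.0]
ft_force: [0.4, 0.4, -0.3]
grip_width: 0.0154
grasp_force: 0.3
```

```bash
python3 -c "
from h import *
feel(10)"
```

```text
F [-0.29  0.4  -0.2 ] sd [0.33 0.39 0.45] eef [[ 8.62 -0.03]] 0.0073 9.925
```

Request:
move_arm(
  moves=[
    [[0.0009,-0.0005,0,0,18],[0.0018,-0.001,0,0,18],[0.0018,-0.001,0,0,18]],
  ],
)

```text
clock: 10.35
eef_pos: [0.4123, 0.2006, 0.0073]
tool_rot: [0.257, 0.966, -0.0, 0.0]
ft_force: [-0.7, 0.5, 0.1]
grip_width: 0.0152
grasp_force: 0.3
```

```bash
python3 -c "
from h import *
feel(10)"
```

```text
F [-0.34  0.05  0.07] sd [0.48 0.52 0.35] eef [[10.7 -0. ]] 0.0073 10.8
```

Request:
move_arm(
  moves=[
    [[0.0009,-0.0005,0,0,18],[0.0018,-0.001,0,0,18],[0.0018,-0.001,0,0,18]],
  ],
)

```text
clock: 11.22
eef_pos: [0.4141, 0.1996, 0.0073]
tool_rot: [0.257, 0.966, -0.0, 0.0]
ft_force: [-0.6, 1.6, 0.0]
grip_width: 0.0156
grasp_force: 0.3
```

```bash
python3 -c "
from h import *
feel(10)"
```

```text
F [-0.53  0.41  0.02] sd [0.5  0.62 0.36] eef [[12.75  0.03]] 0.0073 11.675
```

Request:
move_arm(
  moves=[
    [[0.0009,-0.0005,0,0,18],[0.0018,-0.001,0,0,18],[0.0018,-0.001,0,0,18]],
  ],
)

```text
clock: 12.1
eef_pos: [0.4159, 0.1987, 0.0073]
tool_rot: [0.257, 0.966, -0.0, 0.0]
ft_force: [0.1, 1.2, -0.7]
grip_width: 0.0153
grasp_force: 0.3
```

```bash
python3 -c "
from h import *
feel(10)
c=shot('scene','s4');i=c['color'][225:300,290:345]
cv2.imwrite('pics/s4c.png',cv2.resize(i[:,:,::-1],None,fx=8,fy=8,interpolation=2))"
```

```text
F [-0.3   0.37 -0.5 ] sd [0.54 0.54 0.39] eef [[14.82  0.04]] 0.0073 12.55
```

View pics/s4c.png

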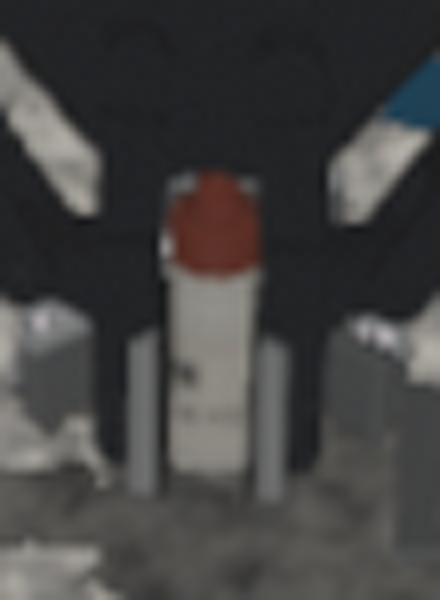

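The bottle is upright and centred between the fingers and lips, with the cap at crop (215,225).

Request:
move_arm(
  moves=[
    [[0.0009,-0.0005,0,0,18],[0.0018,-0.001,0,0,18],[0.0018,-0.001,0,0,18]],
  ],
)

```text
clock: 13.02
eef_pos: [0.4177, 0.1976, 0.0073]
tool_rot: [0.257, 0.966, -0.0, 0.0]
ft_force: [-0.3, 0.1, 0.7]
grip_width: 0.0157
grasp_force: 0.3
```

```bash
python3 -c "
from h import *
feel(10)"
```

```text
F [-0.45  0.45  0.07] sd [0.35 0.64 0.36] eef [[16.87  0.1 ]] 0.0073 13.475
```

Request:
move_arm(
  moves=[
    [[0.0009,-0.0005,0,0,18],[0.0017,-0.0011,0,0,18],[0.0017,-0.0011,0,0,18]],
  ],
)

```text
clock: 13.9
eef_pos: [0.4194, 0.1966, 0.0073]
tool_rot: [0.257, 0.966, 0.0, -0.0]
ft_force: [-1.2, 0.8, 1.1]
grip_width: 0.0152
grasp_force: 0.4
```

```bash
python3 -c "
from h import *
feel(10)"
```

```text
F [-0.75  0.43  0.05] sd [0.46 0.31 0.6 ] eef [[18.84  0.  ]] 0.0073 14.35
```

Request:
move_arm(
  moves=[
    [[0.0006,-0.0003,0,0,18],[0.0012,-0.0007,0,0,18],[0.0012,-0.0007,0,0,18]],
  ],
)

```text
clock: 14.78
eef_pos: [0.4203, 0.196, 0.0073]
tool_rot: [0.257, 0.966, 0.0, -0.0]
ft_force: [-1.6, 1.0, 0.3]
grip_width: 0.0154
grasp_force: 1.2
```

```bash
python3 -c "
from h import *
feel(10)"
```

```text
F [-2.61  0.57  0.9 ] sd [0.73 0.37 0.56] eef [[20.17 -0.05]] 0.0073 15.225
```

Request:
move_arm(
  moves=[
    [[0.0003,-0.0002,0,0,18],[0.0006,-0.0003,0,0,18],[0.0006,-0.0003,0,0,18]],
  ],
)

```text
clock: 15.65
eef_pos: [0.421, 0.1956, 0.0073]
tool_rot: [0.257, 0.966, -0.0, -0.0]
ft_force: [-4.0, 2.7, 1.6]
grip_width: 0.0153
grasp_force: 1.6
```

```bash
python3 -c "
from h import *
feel(12)"
```

```text
F [-3.69  0.23  1.27] sd [0.53 0.47 0.51] eef [[ 2.089e+01 -1.000e-02]] 0.0073 16.2
```

The spring slope is confirmed, so the pad is pressed about 3 mm. I'll retreat slowly straight back.

Request:
move_arm(
  moves=[
    [[-0.0007,0.0004,0,0,18],[-0.0014,0.0008,0,0,18],[-0.0022,0.0013,0,0,18],[-0.0035,0.002,0,0,18],[-0.0061,0.0035,0,0,18]],
  ],
)

```text
clock: 16.88
eef_pos: [0.4153, 0.1991, 0.0074]
tool_rot: [0.257, 0.966, 0.0, 0.0]
ft_force: [-0.0, 0.6, -0.6]
grip_width: 0.0154
grasp_force: 0.0
```

Request:
move_arm(
  moves=[
    [[-0.0087,0.005,0,0,18],[-0.0217,0.0124,0,0,18],[-0.039,0.0224,0,0,18],[-0.052,0.03,0,0,18],[-0.0607,0.0348,0,0,18]],
  ],
)

```text
clock: 17.5
eef_pos: [0.3533, 0.2344, 0.0073]
tool_rot: [0.256, 0.967, -0.0, -0.0]
ft_force: [-0.1, 0.0, 0.1]
grip_width: 0.0157
grasp_force: 0.0
```

```bash
python3 -c "
from h import *
feel(2)
c=shot('scene','s5');a=c['color'][200:320,270:410];t=shot('top','t5')['color'][230:330,270:370]
o=np.zeros((560,790,3),np.uint8);a=cv2.resize(a,None,fx=3,fy=3,interpolation=2);t=cv2.resize(t,None,fx=3.6,fy=3.6,interpolation=2)
o[:360,:420]=a;o[:360,425:785]=t;cv2.imwrite('pics/s5c.png',o[:360,:,::-1])"
```

```text
F [-0.26  0.31  0.25] sd [0.15 0.34 0.18] eef [[-58.09  -0.4 ]] 0.0072 17.55
```

View pics/s5c.png

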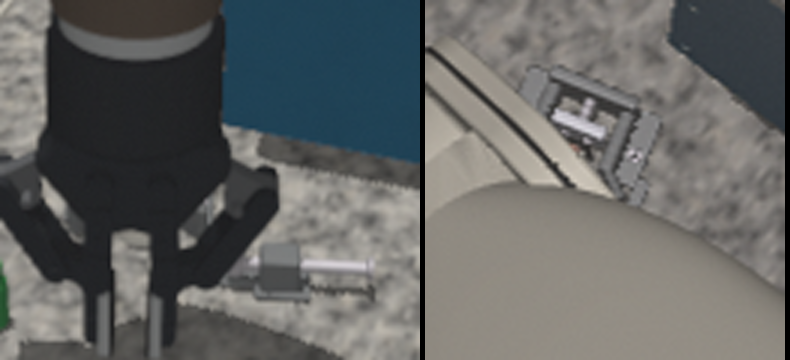

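Request:
move_arm(
  moves=[
    [[0,0,0.04,0,18],[0,0,0.08,0,30],[0.007,-0.023,0.085,0,30],[0.0145,-0.05,0.085,0,30],[0.0205,-0.069,0.085,0,30]],
  ],
)

```text
clock: 18.32
eef_pos: [0.3757, 0.1637, 0.0926]
tool_rot: [0.258, 0.966, 0.0, 0.0]
ft_force: [-0.7, 0.4, 0.2]
grip_width: 0.0258
grasp_force: 0.0
```

```bash
python3 -c "
from h import *
feel(4)
o,c=wshot('w6')
a=c['color'][200:440,160:480]
t=shot('scene','s6')['color'][225:325,280:410]
o=np.zeros((600,640,3),np.uint8);o[:360,:480]=cv2.resize(a,(480,360));o[365:565,:260]=cv2.resize(t,(260,200),interpolation=2);cv2.imwrite('pics/w6c.png',o[:,:,::-1])"
```

```text
F [ 0.09  0.18 -0.07] sd [0.81 0.24 0.24] eef [[ -3.14 -49.97]] 0.0924 18.475
```

View pics/w6c.png

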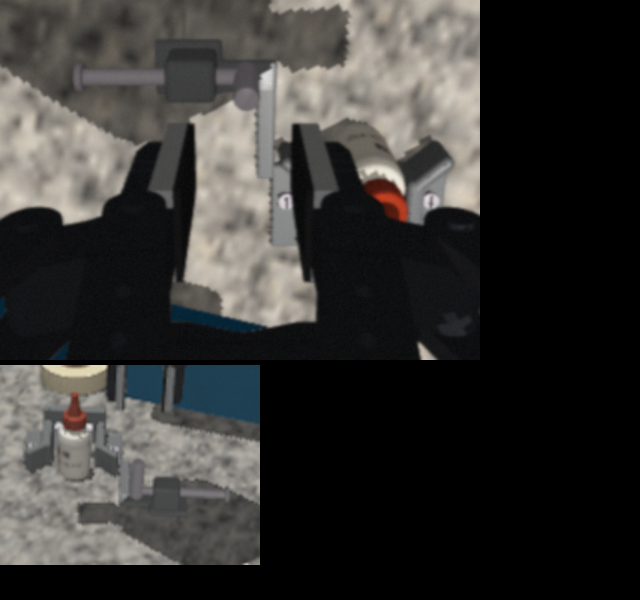

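The bottle is upright in the bay. The post top is at wrist px about (324,265), between the fingers. I'll check its bay position.

```bash
python3 -c "
from h import *
o,c=wshot('w7')
print(bay(o['eef_pos']),o['eef_pos'],bay(onz(c,[[324,265.3]],.04)))
s=np.load('pics/s6.npy',allow_pickle=True).item()
i=s['color'].astype(int);m=(i[...,0]>80)&(i[...,0]>2.2*i[...,1]);m[:225]=0;m[:,:295]=0;m[:,345:]=0;m[280:]=0
y,x=np.nonzero(m);print(len(x),x.mean(),y.mean(),bay(onz(s,[[x.mean(),y.mean()]],.055)))
"
```

```text
[[ -4.05765456 -49.23168589]] [0.37498897 0.16531274 0.09231195] [[  0.64365684 -49.46060829]]
0 nan nan [[nan nan]]<string>:7: RuntimeWarning: Mean of empty slice.
  ret = ret.dtype.type(ret / rcount)
```

Request:
move_arm(
  moves=[
    [[0,0,-0.02,0,30],[0,0,-0.04,0,30],[0,0,-0.055,0,30],[0,0,-0.063,0,30],[0,0,-0.066,0,30]],
  ],
)

```text
clock: 19.3
eef_pos: [0.3746, 0.1652, 0.026]
tool_rot: [0.257, 0.966, -0.0, -0.0]
ft_force: [-0.3, 0.3, -0.3]
grip_width: 0.0252
grasp_force: 0.0
```

```bash
python3 -c "
from h import *
feel(6)"
```

```text
F [-0.36  0.24 -0.  ] sd [0.33 0.46 0.26] eef [[ -3.71 -49.23]] 0.0268 19.55
```

Request:
move_arm(
  moves=[
    [[0.003,0.0052,0,0,30],[0.006,0.0104,0,0,30],[0.009,0.0156,0,0,30],[0.0119,0.0208,0,0,30],[0.0149,0.026,0,0,30]],
  ],
)

```text
clock: 20.23
eef_pos: [0.3899, 0.1912, 0.0263]
tool_rot: [0.257, 0.966, -0.0, 0.0]
ft_force: [-1.0, -2.0, 1.8]
grip_width: 0.0257
grasp_force: 0.9
```

Request:
move_arm(
  moves=[
    [[0.0025,0.0043,0,0,30],[0.005,0.0087,0,0,30],[0.0075,0.013,0,0,30],[0.0095,0.0165,0,0,30],[0.0109,0.0191,0,0,30]],
  ],
)

```text
clock: 20.85
eef_pos: [0.4008, 0.2102, 0.0263]
tool_rot: [0.257, 0.966, -0.0, -0.0]
ft_force: [0.3, -1.7, 0.4]
grip_width: 0.0255
grasp_force: 0.8
```

```bash
python3 -c "
from h import *
feel(6)"
```

```text
F [ 0.22  0.34 -0.18] sd [0.61 0.87 0.56] eef [[-4.03  2.69]] 0.0263 21.1
```

Pushing works at about 1.7 N. TCP y is 2.7 mm and the end is expected near 8 mm. Small steps now.

Request:
move_arm(
  moves=[
    [[0.0005,0.0009,0,0,30],[0.001,0.0017,0,0,30],[0.0015,0.0026,0,0,30],[0.0018,0.0031,0,0,30]],
  ],
)

```text
clock: 21.65
eef_pos: [0.4023, 0.2131, 0.0263]
tool_rot: [0.257, 0.966, -0.0, -0.0]
ft_force: [-0.7, -0.8, 0.8]
grip_width: 0.0257
grasp_force: 0.8
```

Request:
move_arm(
  moves=[
    [[0.0003,0.0005,0,0,30],[0.0006,0.0011,0,0,30]],
  ],
)

```text
clock: 21.9
eef_pos: [0.403, 0.2142, 0.0263]
tool_rot: [0.257, 0.966, -0.0, -0.0]
ft_force: [-0.9, -1.0, 0.5]
grip_width: 0.0255
grasp_force: 0.8
```

```bash
python3 -c "
from h import *
feel(6)"
```

```text
F [-0.12 -1.48  0.39] sd [0.22 0.49 0.45] eef [[-4.09  7.22]] 0.0263 22.15
```

Request:
move_arm(
  moves=[
    [[0.0003,0.0005,0,0,30],[0.0006,0.0011,0,0,30]],
  ],
)

```text
clock: 22.45
eef_pos: [0.4036, 0.2152, 0.0263]
tool_rot: [0.257, 0.966, -0.0, -0.0]
ft_force: [-0.4, -1.0, 0.1]
grip_width: 0.0254
grasp_force: 0.8
```

```bash
python3 -c "
from h import *
feel(6)"
```

```text
F [-0.3  -1.    0.54] sd [0.45 0.57 0.44] eef [[-4.06  8.45]] 0.0263 22.7
```

Request:
move_arm(
  moves=[
    [[0.0003,0.0005,0,0,30],[0.0006,0.0011,0,0,30]],
  ],
)

```text
clock: 23.0
eef_pos: [0.4042, 0.2163, 0.0263]
tool_rot: [0.257, 0.966, -0.0, -0.0]
ft_force: [-1.7, -1.9, 1.6]
grip_width: 0.0257
grasp_force: 1.5
```

```bash
python3 -c "
from h import *
feel(6)"
```

```text
F [-0.39 -1.89  1.26] sd [0.22 0.31 0.63] eef [[-4.1   9.44]] 0.0263 23.25
```

Request:
move_arm(
  moves=[
    [[0.0002,0.0003,0,0,30],[0.0004,0.0007,0,0,30]],
  ],
)

```text
clock: 23.55
eef_pos: [0.4042, 0.2164, 0.0262]
tool_rot: [0.257, 0.966, -0.001, -0.0]
ft_force: [-2.3, -4.4, 3.9]
grip_width: 0.0257
grasp_force: 2.7
```

```bash
python3 -c "
from h import *
feel(6)"
```

```text
F [ 0.2  -5.24  3.56] sd [0.2  0.19 0.39] eef [[-4.14  9.62]] 0.0262 23.8
```

That is the hard end (5 N with no further travel). I'll back off 7 mm, rise and retreat.

Request:
move_arm(
  moves=[
    [[-0.0015,-0.0026,0,0,30],[-0.0035,-0.006,0,0,30],[-0.0035,-0.006,0.003,0,30],[-0.0035,-0.006,0.03,0,30],[-0.0035,-0.006,0.07,0,30]],
  ],
)

```text
clock: 24.48
eef_pos: [0.4004, 0.2109, 0.0963]
tool_rot: [0.257, 0.966, -0.001, -0.001]
ft_force: [0.5, 0.8, -1.7]
grip_width: 0.0259
grasp_force: 0.0
```

Request:
move_arm(
  moves=[
    [[0,0,0.03,0,30],[-0.04,0.02,0.06,0,30],[-0.09,0.05,0.07,0,30],[-0.14,0.08,0.07,0,30],[-0.17,0.1,0.07,0,30]],
  ],
)

```text
clock: 25.1
eef_pos: [0.2293, 0.3123, 0.167]
tool_rot: [0.256, 0.967, 0.001, 0.0]
ft_force: [0.2, 1.3, -0.9]
grip_width: 0.0257
grasp_force: 0.0
```

```bash
python3 -c "
from h import *
feel(2)
t=shot('top','t8')['color'][230:330,270:370];s=shot('scene','s8')['color'][205:315,270:400]
o=np.zeros((440,790,3),np.uint8);o[:390,:390]=cv2.resize(t,(390,390),interpolation=2);o[:330,395:785]=cv2.resize(s,(390,330),interpolation=2);cv2.imwrite('pics/f.png',o[:,:,::-1])"
```

```text
F [-1.24  0.72 -0.72] sd [0.78 0.48 0.14] eef [[-206.33    5.94]] 0.1669 25.15
```

View pics/f.png

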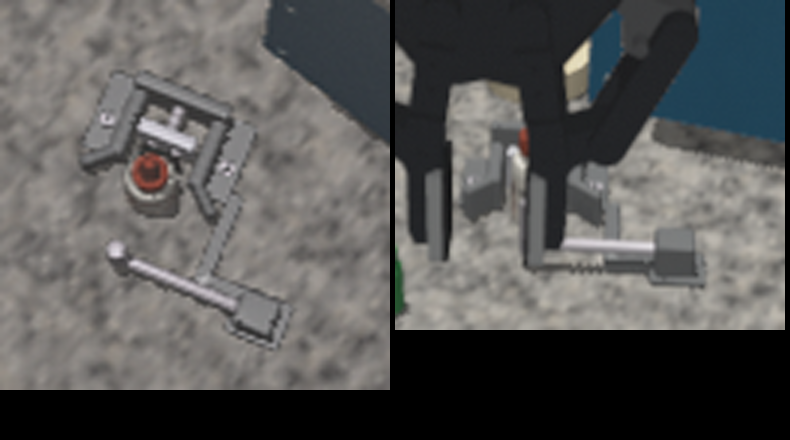

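The top view shows the bolt fully across (post at (117,252)) and the bottle upright between the lips (cap at (150,172)). One check of the bottle position against the felt pad.

```bash
python3 -c "
from h import *
t=np.load('pics/t8.npy',allow_pickle=True).item()
i=t['color'].astype(int);m=(i[...,0]>90)&(i[...,0]>1.8*i[...,1]);m[:262]=0;m[285:]=0;m[:,:298]=0;m[:,322:]=0
y,x=np.nonzero(m);print(len(x),x.mean(),y.mean(),bay(onz(t,[[x.mean(),y.mean()]],.055)))
print('post',bay(onz(t,[[270+117/3.9-.4,230+249/3.9-.4]],.04)))
"
```

```text
27 308.74074074074076 273.7037037037037 [[37.73159113 -1.61957772]]
post [[-0.19122214  0.82230166]]
```

```bash
python3 -c "
from h import *
for f in('s4','s6'):
    t=np.load(f'pics/{f}.npy',allow_pickle=True).item()
    i=t['color'].astype(int);m=(i[...,0]>65)&(i[...,0]>1.7*i[...,1]);m[:236]=0;m[275:]=0;m[:,:300]=0;m[:,335:]=0
    y,x=np.nonzero(m);print(f,len(x),x.mean(),y.mean(),y.min(),y.max())
    b=y.max();xm=x[y>=b-1].mean()
    print('cap bottom',bay(onz(t,[[xm,b]],.045)))
    g=i[225:300,int(round(xm))-1:int(round(xm))+2].mean(1); print(np.c_[range(225,300),g].astype(int)[25:65].tolist())
"
```

```text
s4 96 316.53125 253.10416666666666 247 258
cap bottom [[28.66353164 -1.0099191 ]]
[[250, 93, 48, 39], [251, 94, 49, 40], [252, 91, 48, 39], [253, 90, 47, 39], [254, 94, 49, 40], [255, 94, 50, 41], [256, 93, 50, 41], [257, 93, 50, 41], [258, 93, 50, 41], [259, 108, 84, 76], [260, 133, 125, 118], [261, 142, 140, 133], [262, 142, 140, 134], [263, 144, 142, 136], [264, 144, 142, 135], [265, 141, 139, 132], [266, 139, 137, 131], [267, 137, 135, 129], [268, 137, 134, 127], [269, 139, 135, 128], [270, 141, 138, 131], [271, 141, 138, 131], [272, 141, 139, 131], [273, 142, 138, 131], [274, 142, 139, 131], [275, 138, 135, 128], [276, 127, 125, 118], [277, 126, 123, 117], [278, 137, 134, 127], [279, 141, 137, 130], [280, 141, 139, 131], [281, 139, 136, 129], [282, 136, 134, 128], [283, 123, 121, 115], [284, 96, 95, 91], [285, 80, 78, 76], [286, 66, 65, 63], [287, 61, 61, 59], [288, 68, 67, 65], [289, 70, 69, 67]]
s6 121 316.8512396694215 249.7520661157025 239 256
cap bottom [[33.94409055 -0.67380369]]
[[250, 106, 54, 44], [251, 144, 71, 57], [252, 153, 75, 60], [253, 112, 57, 46], [254, 94, 50, 41], [255, 93, 50, 42], [256, 92, 49, 41], [257, 98, 64, 56], [258, 124, 112, 105], [259, 142, 140, 134], [260, 186, 183, 174], [261, 213, 210, 200], [262, 179, 177, 168], [263, 156, 153, 146], [264, 147, 145, 138], [265, 138, 136, 129], [266, 133, 128, 122], [267, 134, 130, 123], [268, 138, 135, 128], [269, 138, 135, 128], [270, 138, 135, 128], [271, 138, 135, 128], [272, 139, 135, 129], [273, 137, 134, 127], [274, 128, 125, 118], [275, 121, 119, 113], [276, 132, 129, 122], [277, 138, 135, 128], [278, 138, 135, 128], [279, 137, 134, 127], [280, 134, 132, 125], [281, 123, 121, 116], [282, 96, 95, 91], [283, 116, 114, 110], [284, 154, 152, 146], [285, 148, 146, 140], [286, 122, 120, 116], [287, 112, 110, 106], [288, 125, 122, 118], [289, 130, 128, 123]]
```

The parked bottle sits about 4.3 mm beyond its place in the earlier cradle view. Pad contact was felt about 3.5 mm beyond that place, so it is resting against the pad.

```bash
python3 -c "
from workcell import job
print(job.job_done())"
```

```text
the job is handed in; nothing more can be done
None
```

I handed the job in: the white dropper bottle stands upright against the sprung pad, the keeper bolt is across at its hard end, and the robot is clear of everything; the result of the judging was not shown.

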